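# Close the incense tin on its soft-footed stand

### The job

Put the turquoise lid on the brass incense tin: set it loosely over the tin's rim without dropping it, let go, then press its ends down until both have snapped fully home and the lid sits level. The tin stands on soft rubber feet: never bear down so hard that they are squashed flat (pressing one end at a time takes less force than pressing the middle), and leave the other things on the board where they are.

Things in the scene. Friction and masses are not known exactly. Their poses are not given: they have to be found in the camera images.
- lid: Loose turquoise enamel lid with brass inlay lines, a shallow upside-down tray lying open side down: 155 mm long (x), 56 mm wide (y), 22 mm high, 0.2 kg. Origin: centre of its underside (skirt's lower edge), z up. Top plate 4 mm thick; skirt 18 mm, inside 52 mm wide at the mouth, 142 mm long between the snap beads of its two ends. Pinch it across its width. Fits the tin either way round.
- lid_end_a (a point): Point on the lid 58 mm from its middle towards its +x end, at the underside of the top plate (4 mm below the top surface). A good place to press.
- lid_end_b (a point): The same point at the lid's -x end.
- tin_rim (a point): Centre of the open top rim of the brass tin, 83 mm above the board when nothing presses on it; x along the tin, y across, z up. The tin is 140 x 46 mm outside, 45 mm high, with incense sticks in its bottom. Lid home: underside of its top plate lies on the rim (lid top 4 mm above the rim).
- catch_a_mid (a point): Middle of the rounded steel spring catch (24 mm wide) that bulges 4 mm out of the tin's +x end wall, 8 mm below the rim (same at the -x end). A lid laid on loosely rests on both catches, its top plate's underside about 13 mm above the rim, its skirt edge 5 mm below it. A pressed end snaps past its catch: it takes 10 to 20 N; the middle needs more.
- stand: Dark wooden stand under the tin, fixed to the board, 190 x 100 mm, 12 mm high; origin at the centre of its underside, x along the tin.
- tin (a joint): How far the tin is pressed down on its soft rubber feet (26 mm tall), in m: 0 unloaded, growing with the load, so that the tin sinks well away under the fingers before a catch gives way; above 0.0225 (a push of some 24 N) the feet count as squashed flat.
- dorje: Bystander: bronze dorje lying on the board, 124 x 32 mm, 32 mm high. Origin: centre of its underside.
- bowl: Bystander: round brass incense bowl, 112 mm across and 58 mm high, with a steel spring clip on its rim (top at 82 mm). Origin: centre of its underside.
- boxwood_box: Bystander: carved boxwood box, 75 x 115 mm, 46 mm high. Origin: centre of its underside.
- tablet: Bystander: flat clay votive tablet, 85 x 62 x 12 mm. Origin: centre of its underside.
- candle: Bystander: candle in an amber glass holder, 72 mm across, 58 mm high. Origin: centre of its underside.
- bell: Bystander: bronze hand bell standing mouth down, 76 mm across, 104 mm high. Origin: centre of its underside.
Mind the look-alikes: they are no part of the job. Several things look just like the lid: the one meant starts farthest to the robot's left.

How it is judged (in metres and radians):
On the way:
1. the lid lies loosely over the tin's rim, let go, not yet snapped home at both ends (horizontal distance between lid and tin_rim below 0.008 m and z of each of lid_end_a, lid_end_b in the frame of tin_rim below 0.017 m and z of any of lid_end_a, lid_end_b in the frame of tin_rim above 0.006 m and contact force between the fingers and lid below 0.3 N), for 0.2 s.
At the end, for the whole second after the job is handed in: The lid is on the tin with both ends snapped home (underside of the top plate within 2.5 mm of the rim at both ends), level within 0.03 rad, centred within 5 mm, at rest, and the tin is no longer pressed down (less than 3 mm) (z of each of lid_end_a, lid_end_b in the frame of tin_rim below 0.0025 m and angle between lid's own z axis and vertical below 0.03 rad and horizontal distance between lid and tin_rim below 0.005 m and linear speed of lid below 0.02 m/s and value of joint tin below 0.003 m); the robot touches nothing.
It fails at once if the rubber feet are squashed flat (tin pressed down more than 22.5 mm) (value of joint tin above 0.0225 m).
It fails at once if the lid is dropped: it falls freely, out of the fingers, faster than 0.6 m/s (contact force between the fingers and lid below 0.1 N and linear speed of lid above 0.6 m/s).
It fails at once if one of the bystanders (dorje, bowl, boxwood box, tablet, candle, bell) is moved more than 20 mm or tipped (distance of any of dorje, bowl, boxwood_box, tablet, candle, bell from where it was at the start of the episode above 0.02 m or angle between any of dorje, bowl, boxwood_box, tablet, candle, bell's own z axis and vertical above 0.3 rad).
It also fails if it takes over 51 s, if anything falls off the work surface, if the arm or the gripper's body presses on something with over 40 N, if the wrist force passes 120 N, or if a joint passes its speed limit or range.

### The arm

A 6-joint arm with a two-finger parallel gripper is mounted at the origin on the work surface. World frame = base frame: x ahead of the robot, y to its left, z up, the work surface at z = 0. Lengths are in mm, angles in rad, forces in N, time in s.
With the tool pointing down it reaches from about 400 to 925 mm from the base axis. Payload 12.5 kg.
Tool frame: the origin (TCP) lies at the very end of the fingers, on their centre line; the grasp point (between the pads) lies behind it (env.grip_depth is the z of the grasp point in the tool frame, in mm); z points along the fingers, y is the line along which they close (so a half turn about z gives the same grasp; the last joint's range is limited). The gripper opens to 95 mm and grips with 3 to 60 N. Pads are 20 mm wide; open, the fingers measure 119 mm over their backs; the gripper's body (75 mm by 180 mm) begins 59 mm behind the grasp point.
Start: joints at [-1.306, 0.491, 1.559, -0, 1.092, -0.106], TCP at [226.5, -582.536, 180.261] pointing down, gripper open.
Joint ranges: [-3.1, 3.1], [-0.84, 2.19], [0.05, 2.79], [-1.13, 4.28], [0.06, 2.93], [-2.69, 2.69]. Speed limits (rad/s): [2.22, 2.22, 2.79, 3.14, 3.14, 3.14].

### API

Orientations are given as [roll, pitch, yaw] about the fixed x, y, z axes, in that order (R = Rz(yaw) Ry(pitch) Rx(roll)).
In Python, from cell import env, optics gives the robot as it stands.
- The arm moves only by the tool step_arm, never from a script. Its argument "moves" is a list of rows, each an object of numbers: "tx", "ty", "tz": the shift along the tool's x, y, z in mm; "roll": the turn about the tool's z in rad. In form: [{"tx": .., "ty": .., "tz": .., "roll": ..}, ...]. A call has 1 to 12 rows; each row is the pose to reach, as a shift and turn from the pose commanded when the call began, along the tool's axes at that moment; what a row does not reach only later rows make up. A row lasts 1/12 s, in which the tool goes at most 41.7 mm and 7.16 degrees, less where a joint would pass 70% of its speed; a pose out of reach is approached as far as the arm can. A call with a gripper value outside its range is refused whole. "grip" is the finger opening in mm, from 0 to 95.1, set as the call begins (left out, the last holds). The fingers move at their own pace and stop on an object; the grip force is fixed at half the most. Time passes only in rows, so rows that repeat a pose let the fingers close. It gives the time, the measured TCP pose, the force, the opening and the grip force at its end, in the units of the state.
- env.state(): the state, without advancing time (a new reading comes with each control period).
- optics.read_camera(name): name is "side" or "top"; returns a dict with "pixels" (384x512x3 uint8, blue, green, red), "mtx" (3x3 intrinsics, pixels), "view" (4x4, takes a point from world to camera coordinates). Camera axes: x right, y down, z forward; pixel columns grow to the right and rows downward; lengths in mm; the calibration is good to about 2 mm. A picture is of the moment at which its call begins. There is no depth.
- env.job_done(): hands the job in; it is judged then, once.
The state is a dict: "t": time; "joints": joint angles; "qvel": joint speeds; "tau": joint torques, N m; "eef_pos": TCP position; "tcp_rot": TCP orientation; "ft_force": force on the tool from outside, world axes, zero at the start; "moment": the same for the moment, N m; "opening": opening from 0.0 (shut) to 1.0 (fully open); "grip_force": force on a finger pad.
Only numpy, scipy, OpenCV 4.12 (cv2) and the standard library are available. Lean on these libraries where they do the work, as an engineer would, in place of code of your own. Each camera call takes 0.05 s, during which the arm holds its last target. There are 200 camera calls.

## Working session

There is one attempt and no reset: what is moved stays moved. The work goes in short steps, Python scripts to look and compute and a tool call to move; the robot and the scene stay as the last step left them, time stands still between calls to the robot, and variables do not carry over. Pictures are saved under pics/ and viewed, at most 10 in all, crops included, and the job is handed in when it is done.

Besides the shell and the picture viewer there is one more tool, called after "Emit:" in YAML: its name, and indented under it one key for each argument. step_arm: Moves the arm, as the interface text tells. Its arguments: {"type":"object","properties":{"moves":{"type":"array"},"grip":{"type":"number"}},"required":["moves"]}

```bash
ls; mkdir -p pics; python3 - <<'E'
from cell import env, optics
import cv2,numpy as np
for n in("top","side"):
    d=optics.read_camera(n); cv2.imwrite(f"pics/{n}0.png",d["pixels"]); np.savez(f"{n}0.npz",**d); print(n,d["mtx"].round(1).tolist(),d["view"].round(3).tolist())
print(env.state(),env.grip_depth)
E
```

```text
pics
top [[347.5, 0.0, 260.9], [0.0, 347.5, 191.7], [0.0, 0.0, 1.0]] [[0.012, -1.0, 0.009, -25.345], [-0.997, -0.013, -0.075, 565.81], [0.076, -0.008, -0.997, 950.21], [0.0, 0.0, 0.0, 1.0]]
side [[358.9, 0.0, 252.3], [0.0, 358.9, 189.1], [0.0, 0.0, 1.0]] [[0.996, -0.085, 0.0, -543.048], [-0.062, -0.733, -0.678, 86.045], [0.058, 0.675, -0.735, 934.205], [0.0, 0.0, 0.0, 1.0]]
{'t': 0.1, 'joints': array([-1.30561299e+00,  4.91465508e-01,  1.55937657e+00,  3.28097944e-05,
        1.09170923e+00, -1.05629089e-01]), 'qvel': array([ 2.86211264e-04, -9.89853225e-04, -1.83629737e-03,  6.12509441e-04,
       -3.57439880e-05, -1.71572693e-03]), 'tau': array([ 1.43677247e-03, -6.13623619e+01, -2.58607006e+01,  6.93703140e-02,
        4.70126700e-02, -5.35032882e-05]), 'eef_pos': array([ 226.43131219, -582.27930242,  179.74529804]), 'tcp_rot': array([-3.14064241e+00, -1.30012814e-04,  3.70797222e-01]), 'ft_force': array([ 0.08853182,  0.52950658, -0.20032148]), 'moment': array([-0.00253913,  0.04427116,  0.03324821]), 'grip_force': 0.0, 'opening': 1.0003782266763026} -18.8
```

View pics/top0.png

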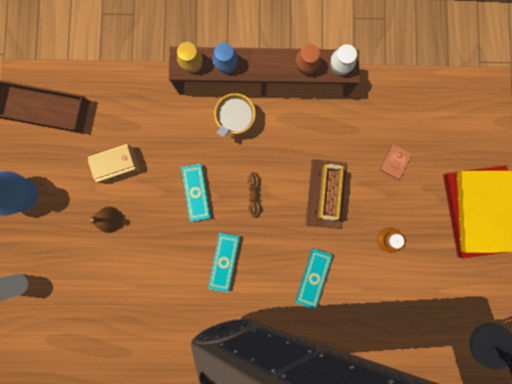

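View pics/side0.png

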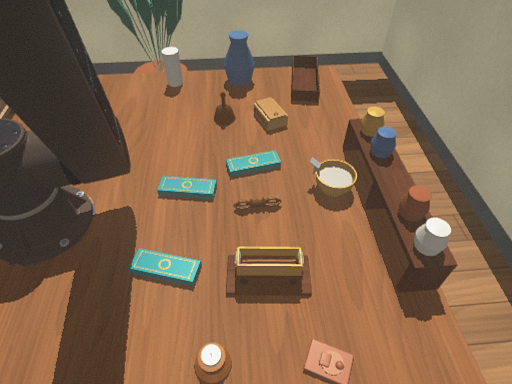

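The top view shows three turquoise lids, centred near (196,193), (224,262) and (314,278). The one farthest left (+y) is at (196,193). The tin is at (332,192), and the dorje at (254,195) lies between them. The side view agrees: the lid is at (253,163) and the tin at (269,262).

```bash
cat > h.py <<'E'
import cv2,numpy as np
def ray(d,px,z):
    """pixels -> world points on the plane z"""
    px=np.asarray(px,float).reshape(-1,2); R=d["view"][:3,:3]; c=-R.T@d["view"][:3,3]
    v=(np.c_[px,np.ones(len(px))]@np.linalg.inv(d["mtx"]).T)@R
    return (c+v*((z-c[2])/v[:,2])[:,None])[:,:2]
def proj(d,P):
    q=np.asarray(P,float).reshape(-1,3)@d["view"][:3,:3].T+d["view"][:3,3]; q=q@d["mtx"].T; return q[:,:2]/q[:,2:]
def mask(d,lo,hi): return cv2.inRange(cv2.cvtColor(d["pixels"],cv2.COLOR_BGR2HSV),np.array(lo),np.array(hi))
def rect(d,m,z,amin=150):
    out=[]
    for c in cv2.findContours(m,cv2.RETR_EXTERNAL,cv2.CHAIN_APPROX_NONE)[0]:
        if cv2.contourArea(c)<amin: continue
        (x,y),(w,h),a=cv2.minAreaRect(ray(d,c,z).astype(np.float32))
        if w<h: w,h,a=h,w,a+90
        out.append((np.round([x,y,w,h,(a+90)%180-90],1).tolist(),cv2.boundingRect(c)))
    return out
E
python3 - <<'E'
from h import *
for n in("top","side"):
    d=dict(np.load(n+"0.npz"))
    for v in(80,150,180,200):
        print(n,"lid",v,[r for r in rect(d,mask(d,(80,100,v),(100,255,255)),22)])
    for s in(120,160): print(n,"tin",s,rect(d,mask(d,(18,s,90),(32,255,255)),83))
    print(n,"stand",rect(d,mask(d,(0,60,20),(14,255,90)),12,800))
    x,y=(300,150) if n=="top" else (215,235)
    cv2.imwrite(f"pics/{n}1.png",cv2.resize(d["pixels"][y:y+90,x-0:x+110],None,fx=5,fy=5,interpolation=cv2.INTER_NEAREST))
E
```

```text
top lid 80 [([329.3, -166.1, 154.6, 58.6, -17.7], (296, 249, 36, 60)), ([371.2, 82.0, 153.2, 56.3, -10.4], (209, 233, 30, 59)), ([562.1, 163.7, 155.1, 57.1, 10.8], (182, 164, 29, 57))]
top lid 150 [([329.9, -165.5, 152.2, 54.9, -17.9], (296, 249, 35, 58)), ([371.4, 83.0, 153.3, 54.5, -10.7], (209, 233, 30, 59)), ([563.0, 164.8, 152.9, 55.2, 10.6], (182, 164, 28, 57))]
top lid 180 [([370.3, 82.5, 126.2, 36.8, -10.2], (213, 239, 22, 48)), ([562.5, 165.4, 126.3, 36.6, 10.8], (186, 170, 19, 46))]
top lid 200 [([562.3, 165.6, 126.3, 36.3, 10.3], (186, 170, 16, 46))]
top tin 120 [([519.2, -608.4, 214.9, 144.9, 0.8], (457, 170, 55, 83)), ([564.4, -201.5, 140.6, 56.1, -5.4], (318, 165, 26, 55)), ([634.1, 363.3, 100.1, 77.4, -69.4], (94, 144, 45, 28)), ([772.6, 53.2, 109.3, 107.9, 59.5], (214, 93, 42, 42)), ([924.3, 180.2, 81.0, 64.6, 1.4], (177, 42, 25, 30))]
top tin 160 [([519.2, -608.4, 214.9, 144.9, 0.8], (457, 170, 55, 83)), ([562.7, -221.5, 140.1, 28.6, -11.5], (328, 166, 16, 54)), ([565.7, -181.7, 138.7, 19.0, -7.0], (318, 165, 13, 53)), ([772.6, 53.2, 109.3, 107.9, 59.5], (214, 93, 42
[... 461 characters left out ...]
64.9, 126.2, 36.7, -17.9], (136, 252, 57, 25)), ([328.2, -166.0, 153.6, 54.3, -17.7], (131, 249, 69, 33))]
side lid 180 [([327.5, -164.9, 126.2, 36.7, -17.9], (136, 252, 57, 25))]
side lid 200 [([364.9, -176.8, 47.7, 36.0, -18.3], (170, 259, 23, 18))]
side tin 120 [([562.5, -213.1, 139.0, 69.5, -6.1], (237, 246, 66, 30)), ([934.5, 247.0, 153.5, 63.7, 65.4], (361, 107, 24, 29))]
side tin 160 []
side stand [([560.0, -241.3, 183.6, 74.1, -9.6], (226, 271, 85, 32)), ([128.5, -206.4, 463.2, 312.0, -73.8], (0, 206, 147, 178)), ([1103.9, -139.2, 272.6, 48.2, 88.3], (450, 193, 62, 92)), ([919.4, 4.6, 688.3, 165.3, -90.0], (343, 120, 114, 201)), ([60.9, 382.3, 512.5, 167.0, -75.8], (70, 88, 60, 96))]
```

View pics/top1.png

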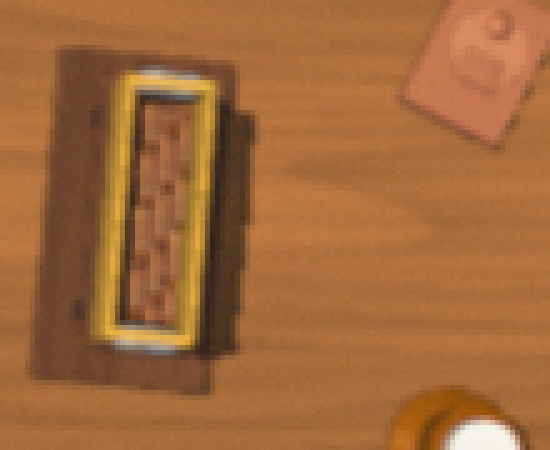

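View pics/side1.png

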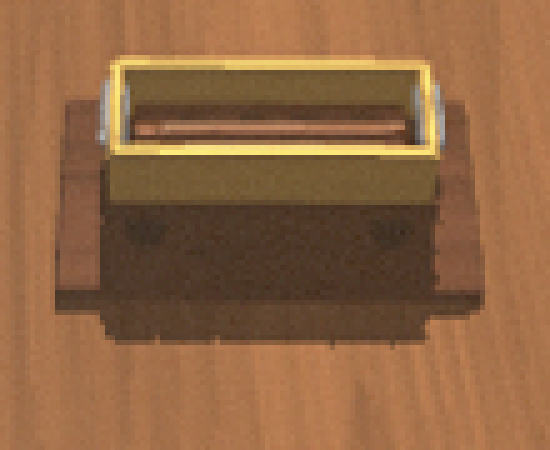

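The crops show the bright rim outline clearly in both views: in the top view it spans about (319–343, 164–220), and in the side view about (237–302, 247–266). I'll fit those bright outlines and cross-check the lid in the side view.

```bash
python3 - <<'E'
from h import *
for n in("top","side"):
    d=dict(np.load(n+"0.npz"))
    x,y,w,h=(310,155,45,75) if n=="top" else (225,240,90,45)
    m0=np.zeros((384,512),np.uint8); m0[y:y+h,x:x+w]=255
    for v in(140,170,190): 
        m=cv2.morphologyEx(mask(d,(15,90,v),(35,255,255))&m0,cv2.MORPH_CLOSE,np.ones((3,3)))
        print(n,"tin",v,rect(d,m,83,60))
    for v in(80,150): print(n,"lid",rect(d,mask(d,(80,100,v),(100,255,255)),22,60))
    print(n,"stand",rect(d,mask(d,(0,40,20),(16,200,110))&m0,12,200) )
    print(proj(d,[562.4,165.5,22]).round(1))
E
```

```text
top tin 140 [([564.9, -200.4, 143.9, 55.2, -5.3], (318, 164, 26, 56))]
top tin 170 [([564.9, -201.6, 140.8, 50.7, -5.1], (320, 165, 23, 54))]
top tin 190 [([564.7, -202.2, 140.6, 48.4, -5.5], (320, 165, 23, 54))]
top lid [([329.3, -166.1, 154.6, 58.6, -17.7], (296, 249, 36, 60)), ([371.2, 82.0, 153.2, 56.3, -10.4], (209, 233, 30, 59)), ([562.1, 163.7, 155.1, 57.1, 10.8], (182, 164, 29, 57))]
top lid [([329.9, -165.5, 152.2, 54.9, -17.9], (296, 249, 35, 58)), ([371.4, 83.0, 153.3, 54.5, -10.7], (209, 233, 30, 59)), ([563.0, 164.8, 152.9, 55.2, 10.6], (182, 164, 28, 57))]
top stand [([555.6, -255.7, 177.6, 42.2, -14.2], (331, 165, 20, 64))]
[[195.  192.2]]
side tin 140 [([563.2, -202.0, 141.5, 49.8, -4.9], (236, 246, 67, 21))]
side tin 170 [([563.0, -201.0, 141.6, 49.3, -5.9], (236, 246, 67, 21))]
side tin 190 [([564.2, -200.9, 139.2, 47.4, -4.9], (237, 246, 66, 20))]
side lid [([327.5, -164.9, 126.2, 36.7, -17.9], (136, 252, 57, 25)), ([327.9, -166.4, 155.1, 55.2, -17.7], (129, 249, 71, 33)), ([401.6, 79.0, 59.3, 34.6, -10.3], (189, 180, 21, 11)), ([334.5, 91.0, 56.6, 34.1, -9.1], (163, 179, 23, 10)), ([370.7, 80.6, 155.9, 56.2, -11.0], (158, 176, 58, 20)), ([527.1, 161.4, 54.5, 33.3, 11.4], (232, 157, 21, 11)), ([595.0, 174.0, 58.9, 33.4, 10.7], (253, 153, 22, 11))]
side lid [([327.5, -164.9, 126.2, 36.7, -17.9], (136, 252, 57, 25)), ([328.2, -166.0, 153.6, 54.3, -17.7], (131, 249, 69, 33)), ([401.6, 79.0, 59.3, 34.6, -10.3], (189, 180, 21, 11)), ([334.5, 91.0, 56.6, 34.1, -9.1], (163, 179, 23, 10)), ([369.7, 82.3, 153.3, 53.2, -11.0], (158, 176, 58, 18)), ([527.1, 161.4, 54.5, 33.3, 11.4], (232, 157, 21, 11)), ([595.0, 174.0, 58.9, 33.4, 10.7], (253, 153, 22, 11))]
side stand [([565.3, -209.3, 156.0, 43.1, -4.9], (235, 267, 69, 18)), ([571.7, -165.4, 134.4, 21.7, -6.0], (241, 255, 58, 9))]
[[253.4 160.4]]
```

```bash
cat >> h.py <<'E'
def goal(x,y,z,yaw):
    """shift in tool axes from the measured pose to a tool-down pose"""
    from cell import env
    from scipy.spatial.transform import Rotation as Ro
    s=env.state(); R=Ro.from_euler("xyz",s["tcp_rot"]).as_matrix()
    print("at",s["eef_pos"].round(1),"yaw",round(s["tcp_rot"][2],4),"shift",(R.T@(np.array([x,y,z])-s["eef_pos"])).round(1),"roll",round(s["tcp_rot"][2]-yaw,4))
E
python3 -c "
from h import *
goal(562,166,120,.187)"
```

```text
at [ 226.4 -582.3  179.7] yaw 0.3708 shift [ 583.9 -575.8   60.4] roll 0.1838
```

Emit:
step_arm:
  moves:
    - {"tx": 49, "ty": -48, "tz": 0, "roll": 0.015}
    - {"tx": 73, "ty": -72, "tz": 0, "roll": 0.03}
    - {"tx": 97, "ty": -96, "tz": 0, "roll": 0.045}
    - {"tx": 122, "ty": -120, "tz": 0, "roll": 0.06}
    - {"tx": 146, "ty": -144, "tz": 0, "roll": 0.075}
    - {"tx": 170, "ty": -168, "tz": 0, "roll": 0.09}
    - {"tx": 195, "ty": -192, "tz": 0, "roll": 0.1}
    - {"tx": 219, "ty": -216, "tz": 5, "roll": 0.12}
    - {"tx": 243, "ty": -240, "tz": 10, "roll": 0.14}
    - {"tx": 267, "ty": -264, "tz": 15, "roll": 0.15}
    - {"tx": 292, "ty": -288, "tz": 20, "roll": 0.17}
    - {"tx": 316, "ty": -312, "tz": 25, "roll": 0.184}
  grip: 95

```text
t: 1.1
eef_pos: [408.3, -175.6, 155.0]
tcp_rot: [3.142, -0.0, 0.186]
ft_force: [1.3, -0.3, -0.1]
opening: 0.999
grip_force: 0.0
```

```bash
python3 -c "
from h import *
goal(562,166,120,.187)"
```

```text
at [ 408.3 -175.6  155. ] yaw 0.1856 shift [ 214.1 -307.4   35. ] roll -0.0014
```

Emit:
step_arm:
  moves:
    - {"tx": 23, "ty": -33, "tz": 4}
    - {"tx": 46, "ty": -66, "tz": 8}
    - {"tx": 69, "ty": -99, "tz": 12}
    - {"tx": 92, "ty": -132, "tz": 16}
    - {"tx": 115, "ty": -165, "tz": 20}
    - {"tx": 138, "ty": -198, "tz": 24}
    - {"tx": 161, "ty": -231, "tz": 28}
    - {"tx": 184, "ty": -264, "tz": 32}
    - {"tx": 205, "ty": -294, "tz": 35}
    - {"tx": 214.1, "ty": -307.4, "tz": 35, "roll": -0.0014}
    - {"tx": 214.1, "ty": -307.4, "tz": 35, "roll": -0.0014}
    - {"tx": 214.1, "ty": -307.4, "tz": 35, "roll": -0.0014}

```text
validation failed for argument at $.mo...
```

```bash
python3 - <<'E'
from h import *
from cell import optics
goal(562,166,5,.187)
d=optics.read_camera("side"); 
print(proj(d,[[562,166,120],[562,166,22]]))
u,v=proj(d,[562,166,60])[0].astype(int)
cv2.imwrite("pics/s2.png",cv2.resize(d["pixels"][max(0,v-70):v+60,u-80:u+80],None,fx=4,fy=4))
print(u-80,v-70)
E
```

```text
at [ 408.3 -175.6  155. ] yaw 0.1856 shift [ 214.1 -307.4  150. ] roll -0.0014
[[253.30778926 134.12959439]
 [253.22181592 160.29545122]]
173 80
```

View pics/s2.png

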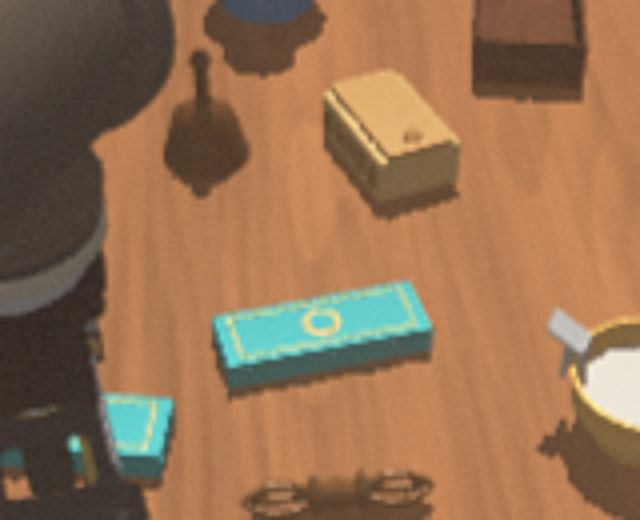

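The move was refused, so the arm hasn't moved. The crop shows the lid's centre ring at about (253.7,160.2), against a projected (253.2,160.3), so my lid position is good. I'll resend with all four keys in every row.

Emit:
step_arm:
  moves:
    - {"tx": 23, "ty": -33, "tz": 4, "roll": 0}
    - {"tx": 46, "ty": -66, "tz": 8, "roll": 0}
    - {"tx": 69, "ty": -99, "tz": 12, "roll": 0}
    - {"tx": 92, "ty": -132, "tz": 16, "roll": 0}
    - {"tx": 115, "ty": -165, "tz": 20, "roll": 0}
    - {"tx": 138, "ty": -198, "tz": 24, "roll": 0}
    - {"tx": 161, "ty": -231, "tz": 28, "roll": 0}
    - {"tx": 184, "ty": -264, "tz": 32, "roll": 0}
    - {"tx": 205, "ty": -294, "tz": 35, "roll": 0}
    - {"tx": 214, "ty": -307.5, "tz": 35, "roll": 0}
    - {"tx": 214, "ty": -307.5, "tz": 35, "roll": 0}
    - {"tx": 214, "ty": -307.5, "tz": 35, "roll": 0}

```text
t: 2.15
eef_pos: [560.7, 165.1, 119.6]
tcp_rot: [3.141, 0.001, 0.189]
ft_force: [-0.2, 0.1, -0.2]
opening: 0.997
grip_force: 0.0
```

```bash
python3 - <<'E'
from h import *
goal(562,166,5,.187)
E
```

```text
at [560.7 165.1 119.6] yaw 0.1885 shift [  1.5  -0.7 114.6] roll 0.0015
```

Emit:
step_arm:
  moves:
    - {"tx": 1.5, "ty": -0.5, "tz": 20, "roll": 0}
    - {"tx": 1.5, "ty": -0.5, "tz": 40, "roll": 0}
    - {"tx": 1.5, "ty": -0.5, "tz": 60, "roll": 0}
    - {"tx": 1.5, "ty": -0.5, "tz": 80, "roll": 0}
    - {"tx": 1.5, "ty": -0.5, "tz": 95, "roll": 0}
    - {"tx": 1.5, "ty": -0.5, "tz": 105, "roll": 0}
    - {"tx": 1.5, "ty": -0.5, "tz": 112, "roll": 0}
    - {"tx": 1.5, "ty": -0.5, "tz": 114.5, "roll": 0}
    - {"tx": 1.5, "ty": -0.5, "tz": 114.5, "roll": 0}

```text
t: 2.9
eef_pos: [562.5, 165.0, 5.7]
tcp_rot: [3.141, 0.0, 0.186]
ft_force: [-0.2, 0.6, 0.3]
opening: 0.999
grip_force: 0.0
```

Emit:
step_arm:
  moves:
    - {"tx": 0, "ty": 0, "tz": 0, "roll": 0}
    - {"tx": 0, "ty": 0, "tz": 0, "roll": 0}
    - {"tx": 0, "ty": 0, "tz": 0, "roll": 0}
    - {"tx": 0, "ty": 0, "tz": 0, "roll": 0}
    - {"tx": 0, "ty": 0, "tz": 0, "roll": 0}
    - {"tx": 0, "ty": 0, "tz": 0, "roll": 0}
    - {"tx": 0, "ty": 0, "tz": 0, "roll": 0}
    - {"tx": 0, "ty": 0, "tz": 0, "roll": 0}
  grip: 40

```text
t: 3.57
eef_pos: [562.5, 165.4, 5.7]
tcp_rot: [3.141, -0.0, 0.187]
ft_force: [0.6, 0.8, 0.2]
opening: 0.493
grip_force: 0.0
```

Emit:
step_arm:
  moves:
    - {"tx": 0, "ty": 0, "tz": 0, "roll": 0}
    - {"tx": 0, "ty": 0, "tz": 0, "roll": 0}
    - {"tx": 0, "ty": 0, "tz": 0, "roll": 0}
    - {"tx": 0, "ty": 0, "tz": 0, "roll": 0}

```text
t: 3.9
eef_pos: [562.5, 165.4, 5.7]
tcp_rot: [3.142, 0.0, 0.187]
ft_force: [0.1, -0.9, 0.6]
opening: 0.42
grip_force: 0.0
```

```bash
python3 - <<'E'
from h import *
from cell import optics,env
print({k:v for k,v in env.state().items() if k in("opening","grip_force","eef_pos")})
d=optics.read_camera("side"); 
u,v=proj(d,[562,166,22])[0].astype(int)
cv2.imwrite("pics/s3.png",cv2.resize(d["pixels"][max(0,v-60):v+40,u-60:u+60],None,fx=6,fy=6))
E
```

```text
{'eef_pos': array([562.52212203, 165.40892151,   5.67396975]), 'grip_force': 0.0, 'opening': 0.4199740275876715}
```

View pics/s3.png

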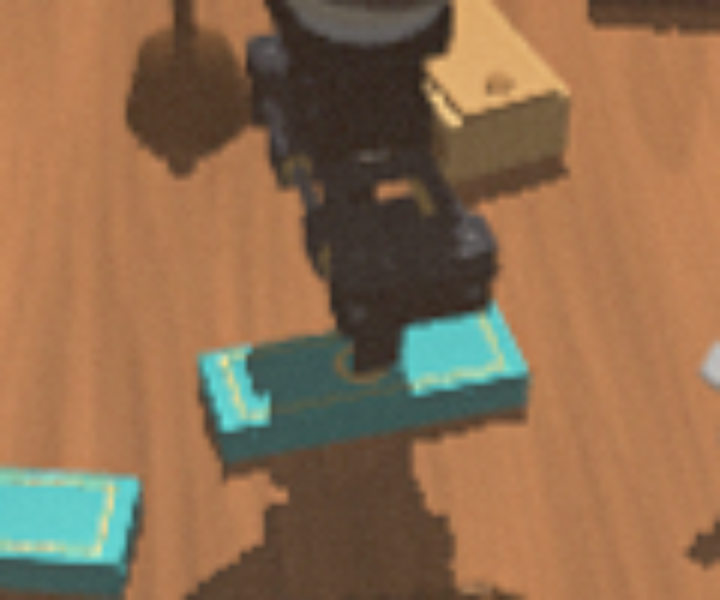

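The crop shows the near finger's tip at about (255.7,161.7), over the lid's top face. The near skirt is fully visible and there is no grip force, so the fingers closed above the lid rather than around it. That contradicts the reported TCP height of 5.7, so I'll work out the real tip height from the image.

```bash
python3 - <<'E'
from h import *
from cell import optics,env
s=env.state()
print(s["joints"].round(3),s["eef_pos"],s["tcp_rot"])
ax=np.array([np.sin(.187),-np.cos(.187)])
for n in("side","top"):
    d=optics.read_camera(n); np.savez(n+"3.npz",**d)
    print(n)
    for z in(5.7,25,35,45,55,65): print(z,"near finger in/out tip",proj(d,[[*(np.array([562.5,165.4])+ax*k),z] for k in(-20,20,32)]).round(0).tolist())
    if n=="side": print([ (z,ray(d,[255.7,161.7],z).round(0).tolist()) for z in(5.7,22,30,40,50,60)])
    if n=="top": cv2.imwrite("pics/t4.png",cv2.resize(d["pixels"][120:270,130:290],None,fx=4,fy=4))
E
```

```text
[ 0.173  0.66   1.808 -0.     0.673  1.557] [562.52447695 165.41188254   5.69226707] [3.14149031e+00 1.48699484e-05 1.86858842e-01]
side
5.7 near finger in/out tip [[252.0, 160.0], [255.0, 169.0], [256.0, 172.0]]
25 near finger in/out tip [[252.0, 155.0], [255.0, 164.0], [256.0, 167.0]]
35 near finger in/out tip [[252.0, 153.0], [255.0, 162.0], [256.0, 164.0]]
45 near finger in/out tip [[252.0, 150.0], [255.0, 159.0], [256.0, 162.0]]
55 near finger in/out tip [[252.0, 148.0], [255.0, 157.0], [256.0, 159.0]]
65 near finger in/out tip [[252.0, 145.0], [255.0, 154.0], [257.0, 157.0]]
[(5.7, [[570.0, 177.0]]), (22, [[569.0, 159.0]]), (30, [[568.0, 151.0]]), (40, [[567.0, 140.0]]), (50, [[566.0, 129.0]]), (60, [[565.0, 119.0]])]
top
5.7 near finger in/out tip [[189.0, 194.0], [203.0, 191.0], [207.0, 191.0]]
25 near finger in/out tip [[188.0, 193.0], [202.0, 191.0], [206.0, 190.0]]
35 near finger in/out tip [[187.0, 193.0], [201.0, 191.0], [206.0, 190.0]]
45 near finger in/out tip [[186.0, 193.0], [201.0, 190.0], [205.0, 190.0]]
55 near finger in/out tip [[185.0, 193.0], [200.0, 190.0], [205.0, 189.0]]
65 near finger in/out tip [[185.0, 192.0], [200.0, 190.0], [204.0, 189.0]]
```

View pics/t4.png

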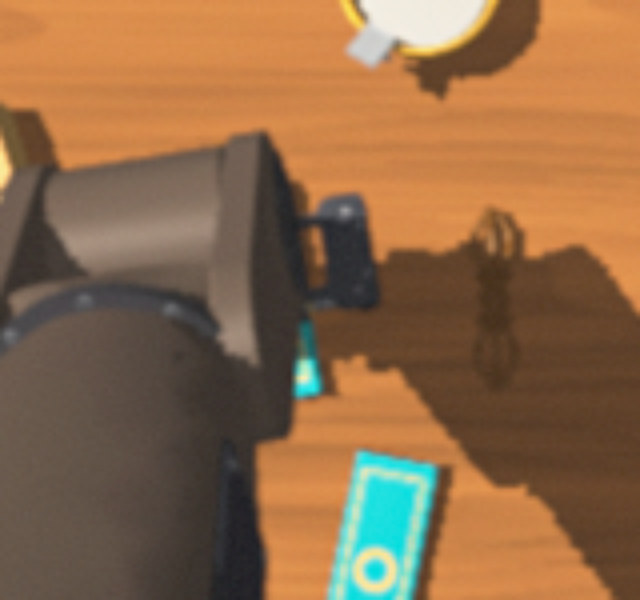

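The top crop shows only the gripper linkage, at about (216,182), and hides the lid. Casting the side-view tip onto the fingers' xy puts it about 40 mm up, so the tips sit well above the reported TCP. I'll open up and check whether that gap is constant.

Emit:
step_arm:
  moves:
    - {"tx": 0, "ty": 0, "tz": 0, "roll": 0}
    - {"tx": 0, "ty": 0, "tz": 0, "roll": 0}
    - {"tx": 0, "ty": 0, "tz": 0, "roll": 0}
    - {"tx": 0, "ty": 0, "tz": 0, "roll": 0}
    - {"tx": 0, "ty": 0, "tz": 0, "roll": 0}
    - {"tx": 0, "ty": 0, "tz": 0, "roll": 0}
    - {"tx": 0, "ty": 0, "tz": 0, "roll": 0}
    - {"tx": 0, "ty": 0, "tz": 0, "roll": 0}
  grip: 95

```text
t: 4.72
eef_pos: [562.5, 165.4, 5.7]
tcp_rot: [3.141, -0.0, 0.187]
ft_force: [0.4, -0.6, 0.9]
opening: 0.927
grip_force: 0.0
```

```bash
python3 - <<'E'
from h import *
from cell import optics,env
s=env.state();print(s["opening"],s["eef_pos"].round(1),s["ft_force"].round(1))
d=optics.read_camera("side"); np.savez("side5.npz",**d)
ax=np.array([np.sin(.187),-np.cos(.187)])
for z in(5.7,20,30,40,50): print(z,proj(d,[[*(np.array([562.5,165.4])+ax*k),z] for k in(-47,47,59)]).round(0).tolist())
a=[cv2.resize(dict(np.load(f))["pixels"][100:190,205:305],None,fx=4,fy=4) for f in("side3.npz","side5.npz")]
cv2.imwrite("pics/s5.png",np.hstack(a))
E
```

```text
0.9267760575262245 [562.5 165.4   5.7] [ 0.4 -0.6  0.9]
5.7 [[249.0, 154.0], [258.0, 175.0], [259.0, 178.0]]
20 [[249.0, 151.0], [258.0, 172.0], [259.0, 174.0]]
30 [[249.0, 148.0], [258.0, 169.0], [259.0, 172.0]]
40 [[249.0, 146.0], [258.0, 167.0], [259.0, 169.0]]
50 [[249.0, 143.0], [258.0, 164.0], [259.0, 167.0]]
```

View pics/s5.png

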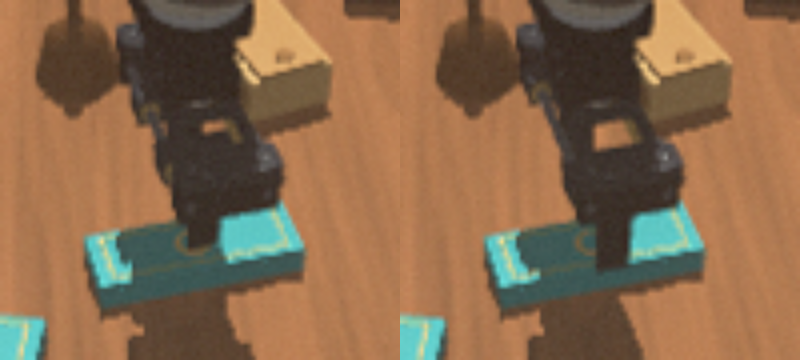

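In the right-hand picture the open finger's tip is at about (258,167), which also puts it about 40 mm up. The tips are therefore a constant 35–40 mm above the reported TCP. I'll descend step by step until the force shows contact with the board.

Emit:
step_arm:
  moves:
    - {"tx": 0, "ty": 0, "tz": 6, "roll": 0}
    - {"tx": 0, "ty": 0, "tz": 12, "roll": 0}
    - {"tx": 0, "ty": 0, "tz": 18, "roll": 0}
    - {"tx": 0, "ty": 0, "tz": 22, "roll": 0}
    - {"tx": 0, "ty": 0, "tz": 24, "roll": 0}
    - {"tx": 0, "ty": 0, "tz": 24, "roll": 0}

```text
t: 5.27
eef_pos: [562.2, 165.3, -19.1]
tcp_rot: [3.142, 0.001, 0.187]
ft_force: [0.2, -0.2, 0.1]
opening: 1.001
grip_force: 0.0
```

Emit:
step_arm:
  moves:
    - {"tx": 0, "ty": 0, "tz": 1, "roll": 0}
    - {"tx": 0, "ty": 0, "tz": 2, "roll": 0}
    - {"tx": 0, "ty": 0, "tz": 3, "roll": 0}

```text
t: 5.52
eef_pos: [562.7, 165.5, -21.2]
tcp_rot: [3.142, -0.0, 0.187]
ft_force: [-0.3, -0.4, 0.5]
opening: 0.998
grip_force: 0.0
```

Emit:
step_arm:
  moves:
    - {"tx": 0, "ty": 0, "tz": 1, "roll": 0}
    - {"tx": 0, "ty": 0, "tz": 2, "roll": 0}
    - {"tx": 0, "ty": 0, "tz": 3, "roll": 0}
    - {"tx": 0, "ty": 0, "tz": 4, "roll": 0}
    - {"tx": 0, "ty": 0, "tz": 4, "roll": 0}

```text
t: 5.93
eef_pos: [562.5, 165.4, -25.5]
tcp_rot: [3.142, 0.0, 0.187]
ft_force: [0.2, 0.8, -0.7]
opening: 1.0
grip_force: 0.0
```

Emit:
step_arm:
  moves:
    - {"tx": 0, "ty": 0, "tz": 1, "roll": 0}
    - {"tx": 0, "ty": 0, "tz": 2, "roll": 0}
    - {"tx": 0, "ty": 0, "tz": 3, "roll": 0}

```text
t: 6.18
eef_pos: [562.5, 165.4, -28.4]
tcp_rot: [3.141, -0.0, 0.187]
ft_force: [-0.4, -0.0, -0.2]
opening: 1.001
grip_force: 0.0
```

Emit:
step_arm:
  moves:
    - {"tx": 0, "ty": 0, "tz": 1, "roll": 0}
    - {"tx": 0, "ty": 0, "tz": 2, "roll": 0}

```text
t: 6.35
eef_pos: [562.5, 165.4, -30.4]
tcp_rot: [3.141, -0.0, 0.187]
ft_force: [-0.0, -0.2, 0.6]
opening: 1.003
grip_force: 0.0
```

Emit:
step_arm:
  moves:
    - {"tx": 0, "ty": 0, "tz": 1, "roll": 0}
    - {"tx": 0, "ty": 0, "tz": 2, "roll": 0}

```text
t: 6.52
eef_pos: [562.5, 165.4, -32.4]
tcp_rot: [3.141, 0.0, 0.187]
ft_force: [0.2, 0.7, 0.2]
opening: 1.004
grip_force: 0.0
```

Emit:
step_arm:
  moves:
    - {"tx": 0, "ty": 0, "tz": 1, "roll": 0}
    - {"tx": 0, "ty": 0, "tz": 2, "roll": 0}

```text
t: 6.68
eef_pos: [562.6, 165.4, -34.2]
tcp_rot: [3.141, -0.0, 0.187]
ft_force: [-5.0, -2.0, 21.6]
opening: 1.001
grip_force: 10.8
```

Emit:
step_arm:
  moves:
    - {"tx": 0, "ty": 0, "tz": 1, "roll": 0}
    - {"tx": 0, "ty": 0, "tz": 2, "roll": 0}

```text
t: 6.85
eef_pos: [562.6, 165.4, -34.2]
tcp_rot: [3.141, -0.001, 0.187]
ft_force: [-11.5, -2.9, 40.9]
opening: 0.996
grip_force: 20.6
```

```bash
python3 - <<'E'
from h import *
from cell import optics,env
s=env.state();print(s["eef_pos"].round(1),s["ft_force"].round(1))
d=optics.read_camera("side"); np.savez("side6.npz",**d)
ax=np.array([np.sin(.187),-np.cos(.187)])
for z in(0,5,10): print(z,proj(d,[[*(s["eef_pos"][:2]+ax*k),z] for k in(-47,47,59)]).round(0).tolist())
g=d["pixels"].max(2)
for r in range(158,192,2): print(r,g[r,246:272:2])
E
```

```text
[562.6 165.4 -34.2] [-11.5  -2.9  40.9]
0 [[249.0, 156.0], [258.0, 177.0], [259.0, 179.0]]
5 [[249.0, 154.0], [258.0, 175.0], [259.0, 178.0]]
10 [[249.0, 153.0], [258.0, 174.0], [259.0, 177.0]]
158 [64 62 62 59 64 66 60 60 64 60 59 57 59]
160 [80 63 56 57 59 55 59 57 58 56 61 62 70]
162 [89 60 58 66 63 59 58 54 56 59 64 60 60]
164 [ 85  76  59  64  61  57  59  54  58  64  69 118 101]
166 [91 93 53 56 60 55 57 59 54 89 88 84 87]
168 [86 92 93 91 69 55 61 58 61 86 88 88 83]
170 [88 87 85 91 71 54 60 57 58 85 82 90 93]
172 [ 89  87  83  84  68  57  56  58  68  86 103 140 150]
174 [ 79 102  96  98  82  59  58  56 108 182 184 189 183]
176 [ 92  96  96  94  82  59  57  60 101 180 177 186 183]
178 [ 91  98  98  97  87  72  83  93  91 169 172 185 184]
180 [ 91  94  93  92  93  87  93  97  87 112 176 180 186]
182 [ 90  91  86  91  89  89  96  92  90  92 179 178 188]
184 [ 95  92  93  91  92  91  88  92  92  96 118 182 189]
186 [ 93  92  89  89  90  92  93  94  90  95  93 160 195]
188 [ 94  94  91  91  88  93  91  97  89  97  88  90 122]
190 [ 99  96  94  88  91  94  92  96  88  94  94  89 115]
```

The fingers met the board at a reported z of -34.2, so the true tip height is the reported z plus 34.2. I'll back off and then grip.

Emit:
step_arm:
  moves:
    - {"tx": 0, "ty": 0, "tz": -4, "roll": 0}
    - {"tx": 0, "ty": 0, "tz": -7, "roll": 0}
    - {"tx": 0, "ty": 0, "tz": -7, "roll": 0}
    - {"tx": 0, "ty": 0, "tz": -7, "roll": 0}

```text
t: 7.23
eef_pos: [562.5, 165.4, -29.4]
tcp_rot: [3.142, -0.0, 0.187]
ft_force: [0.6, -0.5, -0.2]
opening: 0.999
grip_force: 0.0
```

Emit:
step_arm:
  moves:
    - {"tx": 0, "ty": 0, "tz": 0, "roll": 0}
    - {"tx": 0, "ty": 0, "tz": 0, "roll": 0}
    - {"tx": 0, "ty": 0, "tz": 0, "roll": 0}
    - {"tx": 0, "ty": 0, "tz": 0, "roll": 0}
    - {"tx": 0, "ty": 0, "tz": 0, "roll": 0}
    - {"tx": 0, "ty": 0, "tz": 0, "roll": 0}
    - {"tx": 0, "ty": 0, "tz": 0, "roll": 0}
    - {"tx": 0, "ty": 0, "tz": 0, "roll": 0}
    - {"tx": 0, "ty": 0, "tz": 0, "roll": 0}
  grip: 45

```text
t: 7.98
eef_pos: [562.5, 165.4, -29.4]
tcp_rot: [3.142, 0.0, 0.187]
ft_force: [-0.5, 1.6, -0.8]
opening: 0.586
grip_force: 30.0
```

Emit:
step_arm:
  moves:
    - {"tx": 0, "ty": 0, "tz": -8, "roll": 0}
    - {"tx": 0, "ty": 0, "tz": -24, "roll": 0}
    - {"tx": 0, "ty": 0, "tz": -44, "roll": 0}
    - {"tx": 0, "ty": 0, "tz": -64, "roll": 0}
    - {"tx": 0, "ty": 0, "tz": -84, "roll": 0}
    - {"tx": 0, "ty": 0, "tz": -104, "roll": 0}
    - {"tx": 0, "ty": 0, "tz": -120, "roll": 0}
    - {"tx": 0, "ty": 0, "tz": -130, "roll": 0}
    - {"tx": 0, "ty": 0, "tz": -130, "roll": 0}

```text
t: 8.73
eef_pos: [563.4, 165.6, 103.0]
tcp_rot: [3.141, -0.004, 0.187]
ft_force: [0.5, 0.7, -1.7]
opening: 0.587
grip_force: 30.0
```

```bash
python3 - <<'E'
from h import *
goal(564.2,-201.5,100,-.091)
E
```

```text
at [563.4 165.6 103. ] yaw 0.1869 shift [-67.4 360.9   2.8] roll 0.2779
```

Emit:
step_arm:
  moves:
    - {"tx": -3, "ty": 15, "tz": 0, "roll": 0.01}
    - {"tx": -8, "ty": 45, "tz": 0, "roll": 0.03}
    - {"tx": -15, "ty": 80, "tz": 0, "roll": 0.06}
    - {"tx": -21, "ty": 115, "tz": 0, "roll": 0.09}
    - {"tx": -28, "ty": 150, "tz": 0, "roll": 0.12}
    - {"tx": -35, "ty": 187, "tz": 0, "roll": 0.15}
    - {"tx": -42, "ty": 224, "tz": 0, "roll": 0.18}
    - {"tx": -49, "ty": 261, "tz": 0, "roll": 0.21}
    - {"tx": -55, "ty": 296, "tz": 0, "roll": 0.235}
    - {"tx": -61, "ty": 326, "tz": 0, "roll": 0.255}
    - {"tx": -65, "ty": 348, "tz": 0, "roll": 0.27}
    - {"tx": -67, "ty": 360, "tz": 0, "roll": 0.278}

```text
t: 9.73
eef_pos: [562.9, -203.2, 99.6]
tcp_rot: [-3.141, 0.001, -0.094]
ft_force: [-0.2, 0.1, -1.9]
opening: 0.586
grip_force: 30.0
```

Emit:
step_arm:
  moves:
    - {"tx": 0, "ty": 0, "tz": 0, "roll": 0}
    - {"tx": 0, "ty": 0, "tz": 0, "roll": 0}
    - {"tx": 0, "ty": 0, "tz": 0, "roll": 0}
    - {"tx": 0, "ty": 0, "tz": 0, "roll": 0}

```text
t: 10.07
eef_pos: [563.6, -199.4, 100.6]
tcp_rot: [-3.141, 0.0, -0.09]
ft_force: [-0.1, 0.1, -2.1]
opening: 0.585
grip_force: 30.0
```

```bash
python3 - <<'E'
from h import *
from cell import optics
goal(564.2,-201.5,100,-.091)
d=optics.read_camera("side"); np.savez("side7.npz",**d)
dt=optics.read_camera("top"); np.savez("top7.npz",**dt)
for v in (60,100,140): print("side",rect(d,mask(d,(80,90,v),(100,255,255)),129.4+22,20))
print("top",rect(dt,mask(dt,(80,90,60),(100,255,255)),151.4,20))
print(proj(d,[564.2,-201.5,151.4]),proj(d,[564.2,-201.5,83]))
u,v=proj(d,[564.2,-201.5,115])[0].astype(int)
cv2.imwrite("pics/s7.png",np.hstack([cv2.resize(d["pixels"][v-55:v+65,u-60:u+60],None,fx=4,fy=4),np.zeros((480,5,3),np.uint8)]))
print(u-60,v-55)
E
```

```text
at [ 563.6 -199.4  100.6] yaw -0.0896 shift [0.8 2.1 0.6] roll 0.0014
side [([356.7, -244.9, 11.5, 11.2, -85.7], (161, 261, 7, 6)), ([369.2, -249.0, 78.4, 30.0, -17.7], (154, 255, 39, 22)), ([329.1, -236.9, 44.8, 27.9, -18.3], (136, 253, 23, 17)), ([357.0, -249.7, 126.6, 51.4, -17.5], (129, 251, 71, 31)), ([618.0, -203.1, 35.0, 17.1, 88.6], (292, 229, 10, 15)), ([513.6, -194.4, 34.2, 28.5, 85.2], (238, 229, 15, 15)), ([624.6, -205.8, 53.5, 30.3, 85.0], (292, 226, 18, 23)), ([506.4, -201.5, 64.9, 41.6, 85.2], (231, 226, 22, 28)), ([418.1, -44.9, 49.1, 28.8, -10.1], (189, 180, 21, 11)), ([362.5, -35.0, 46.4, 28.5, -7.9], (163, 179, 23, 10)), ([392.5, -43.6, 128.0, 46.2, -11.0], (158, 176, 58, 20))]
side [([356.7, -244.9, 11.5, 11.2, -85.7], (161, 261, 7, 6)), ([369.2, -249.0, 78.4, 30.0, -17.7], (154, 255, 39, 22)), ([370.1, -252.0, 100.3, 47.8, -17.5], (151, 251, 49, 31)), ([618.0, -203.1, 35.0, 17.1, 88.6], (292, 229, 10, 15)), ([513.6, -194.4, 34.2, 28.5, 85.2], (238, 229, 15, 15)), ([624.6, -205.8, 53.5, 30.3, 85.0], (292, 226, 18, 23)), ([506.9, -195.8, 53.4, 41.6, 85.2], (231, 22
[... 246 characters left out ...]
([369.2, -248.9, 78.5, 29.9, -17.9], (154, 255, 39, 22)), ([371.2, -250.8, 97.9, 44.9, -17.5], (152, 251, 48, 31)), ([618.5, -203.1, 35.2, 16.3, 89.2], (292, 229, 10, 15)), ([513.6, -194.4, 34.2, 28.5, 85.2], (238, 229, 15, 15)), ([624.7, -205.8, 53.4, 30.3, 85.2], (292, 226, 18, 23)), ([507.0, -194.7, 51.1, 41.6, 85.2], (231, 226, 22, 22)), ([418.1, -44.9, 49.1, 28.8, -10.1], (189, 180, 21, 11)), ([362.5, -35.0, 46.4, 28.5, -7.9], (163, 179, 23, 10)), ([392.4, -42.2, 127.3, 44.4, -10.6], (158, 176, 58, 19))]
top [([387.4, 69.4, 132.8, 49.2, -10.4], (209, 233, 30, 59)), ([627.5, -185.2, 28.8, 17.3, -6.4], (326, 158, 9, 12))]
[[270.36551327 237.05222543]] [[269.16813692 255.53885131]]
209 192
```

View pics/s7.png

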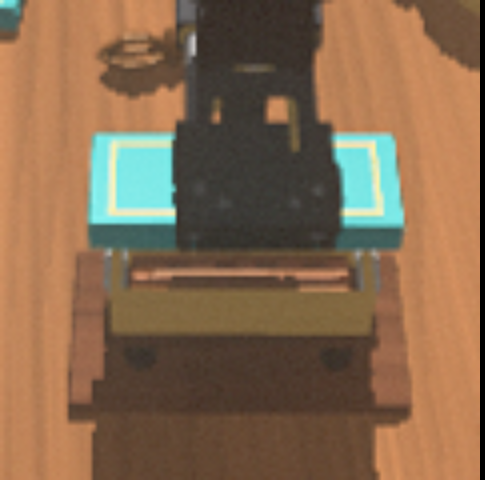

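The crop shows the lid held squarely above the tin. Its ends are at about columns 231–310 and the tin's at 236–303, so it is aligned to within a millimetre or so along x. It still needs about +0.6 mm in x and -2.4 mm in y.

Emit:
step_arm:
  moves:
    - {"tx": 0.9, "ty": 2.3, "tz": 8, "roll": 0.001}
    - {"tx": 0.9, "ty": 2.3, "tz": 18, "roll": 0.001}
    - {"tx": 0.9, "ty": 2.3, "tz": 28, "roll": 0.001}
    - {"tx": 0.9, "ty": 2.3, "tz": 34, "roll": 0.001}
    - {"tx": 0.9, "ty": 2.3, "tz": 38, "roll": 0.001}
    - {"tx": 0.9, "ty": 2.3, "tz": 40, "roll": 0.001}
    - {"tx": 0.9, "ty": 2.3, "tz": 40, "roll": 0.001}
    - {"tx": 0.9, "ty": 2.3, "tz": 40, "roll": 0.001}

```text
t: 10.83
eef_pos: [564.3, -203.2, 60.8]
tcp_rot: [3.142, -0.0, -0.092]
ft_force: [-0.1, -0.0, -0.9]
opening: 0.584
grip_force: 30.0
```

```bash
python3 - <<'E'
from h import *
from cell import optics
goal(564.3,-201.8,49,-.091)
d=optics.read_camera("side"); np.savez("side8.npz",**d)
for v in (100,140): print("side",[r for r in rect(d,mask(d,(80,90,v),(100,255,255)),89.5+22,20) if r[1][0]>220])
E
```

```text
at [ 564.3 -203.2   60.8] yaw -0.0922 shift [-0.1 -1.4 11.8] roll -0.0012
side [([617.6, -207.9, 34.4, 17.9, 85.4], (291, 242, 10, 15)), ([514.0, -196.6, 34.5, 27.2, 85.2], (239, 241, 14, 15)), ([624.0, -210.5, 53.8, 32.5, 85.1], (290, 239, 18, 23)), ([508.0, -198.2, 54.0, 42.9, 85.1], (232, 238, 22, 23))]
side [([617.7, -207.9, 34.4, 17.7, 85.4], (291, 242, 10, 15)), ([514.0, -196.6, 34.5, 27.2, 85.2], (239, 241, 14, 15)), ([625.2, -209.4, 51.5, 30.4, 85.1], (291, 239, 17, 22)), ([507.0, -198.1, 54.0, 40.9, 85.1], (232, 238, 21, 23))]
```

Emit:
step_arm:
  moves:
    - {"tx": 0, "ty": -1.2, "tz": 2, "roll": 0}
    - {"tx": 0, "ty": -1.2, "tz": 4, "roll": 0}
    - {"tx": 0, "ty": -1.2, "tz": 5, "roll": 0}
    - {"tx": 0, "ty": -1.2, "tz": 6, "roll": 0}

```text
t: 11.22
eef_pos: [564.3, -201.9, 54.6]
tcp_rot: [3.142, 0.0, -0.092]
ft_force: [0.2, 0.4, -1.6]
opening: 0.59
grip_force: 30.0
```

Emit:
step_arm:
  moves:
    - {"tx": 0, "ty": 0, "tz": 1, "roll": 0}
    - {"tx": 0, "ty": 0, "tz": 2, "roll": 0}
    - {"tx": 0, "ty": 0, "tz": 2, "roll": 0}

```text
t: 11.47
eef_pos: [564.3, -201.9, 52.5]
tcp_rot: [3.142, 0.0, -0.092]
ft_force: [-0.3, -0.4, -2.3]
opening: 0.588
grip_force: 30.0
```

Emit:
step_arm:
  moves:
    - {"tx": 0, "ty": 0, "tz": 1, "roll": 0}
    - {"tx": 0, "ty": 0, "tz": 2, "roll": 0}
    - {"tx": 0, "ty": 0, "tz": 2, "roll": 0}

```text
t: 11.72
eef_pos: [564.3, -201.9, 50.6]
tcp_rot: [3.142, 0.0, -0.092]
ft_force: [-0.3, -0.4, -0.8]
opening: 0.585
grip_force: 30.0
```

Emit:
step_arm:
  moves:
    - {"tx": 0, "ty": 0, "tz": 1, "roll": 0}
    - {"tx": 0, "ty": 0, "tz": 1, "roll": 0}

```text
t: 11.88
eef_pos: [564.3, -201.9, 49.6]
tcp_rot: [3.142, 0.0, -0.092]
ft_force: [-0.5, -0.5, -1.2]
opening: 0.586
grip_force: 30.0
```

Emit:
step_arm:
  moves:
    - {"tx": 0, "ty": 0, "tz": 1, "roll": 0}
    - {"tx": 0, "ty": 0, "tz": 1, "roll": 0}
    - {"tx": 0, "ty": 0, "tz": 1, "roll": 0}

```text
t: 12.13
eef_pos: [564.4, -202.0, 48.8]
tcp_rot: [3.141, -0.0, -0.092]
ft_force: [0.9, 0.1, -0.4]
opening: 0.591
grip_force: 30.0
```

Emit:
step_arm:
  moves:
    - {"tx": 0, "ty": 0, "tz": 1, "roll": 0}
    - {"tx": 0, "ty": 0, "tz": 1, "roll": 0}
    - {"tx": 0, "ty": 0, "tz": 1, "roll": 0}

```text
t: 12.38
eef_pos: [564.4, -202.0, 47.9]
tcp_rot: [3.141, -0.0, -0.092]
ft_force: [-0.7, 1.0, 1.7]
opening: 0.585
grip_force: 30.0
```

Contact came at the expected height for resting on the catches. I'll release.

Emit:
step_arm:
  moves:
    - {"tx": 0, "ty": 0, "tz": -0.5, "roll": 0}
    - {"tx": 0, "ty": 0, "tz": -0.5, "roll": 0}
    - {"tx": 0, "ty": 0, "tz": -0.5, "roll": 0}
    - {"tx": 0, "ty": 0, "tz": -0.5, "roll": 0}
    - {"tx": 0, "ty": 0, "tz": -0.5, "roll": 0}
    - {"tx": 0, "ty": 0, "tz": -0.5, "roll": 0}
  grip: 85

```text
t: 12.88
eef_pos: [564.3, -201.9, 48.2]
tcp_rot: [3.142, 0.0, -0.092]
ft_force: [-0.2, 0.6, 0.2]
opening: 0.885
grip_force: 0.0
```

Emit:
step_arm:
  moves:
    - {"tx": 0, "ty": 0, "tz": -5, "roll": 0}
    - {"tx": 0, "ty": 0, "tz": -20, "roll": 0}
    - {"tx": 0, "ty": 0, "tz": -40, "roll": 0}
    - {"tx": 0, "ty": 0, "tz": -60, "roll": 0}
    - {"tx": 0, "ty": 0, "tz": -80, "roll": 0}
    - {"tx": 0, "ty": 0, "tz": -80, "roll": 0}

```text
t: 13.38
eef_pos: [565.8, -202.6, 132.3]
tcp_rot: [3.139, -0.005, -0.092]
ft_force: [-0.5, -0.3, 1.1]
opening: 0.899
grip_force: 0.0
```

```bash
python3 - <<'E'
from h import *
from cell import optics
d=optics.read_camera("side"); np.savez("side9.npz",**d)
print("side",[r for r in rect(d,mask(d,(80,90,100),(100,255,255)),100,20) if r[1][0]>220])
c=np.array([564.2,-201.7]);a=np.array([np.cos(.091),-np.sin(.091)])
for k in(58,-58): goal(*(c+k*a),75,-.091)
cv2.imwrite("pics/s9.png",cv2.resize(d["pixels"][195:315,200:340],None,fx=4,fy=4))
E
```

```text
side [([604.6, -205.5, 44.5, 32.1, -4.9], (278, 245, 22, 14)), ([527.8, -197.7, 55.2, 34.7, -4.9], (239, 244, 27, 15)), ([617.7, -207.4, 54.3, 45.5, 85.1], (285, 241, 23, 23)), ([508.4, -198.1, 54.3, 42.4, 85.1], (233, 241, 21, 23))]
at [ 565.1 -202.3  130.3] yaw -0.0921 shift [56.8 -0.7 55.5] roll -0.0011
at [ 565.1 -202.3  130.3] yaw -0.0921 shift [-59.2  -0.5  55.1] roll -0.0011
```

View pics/s9.png

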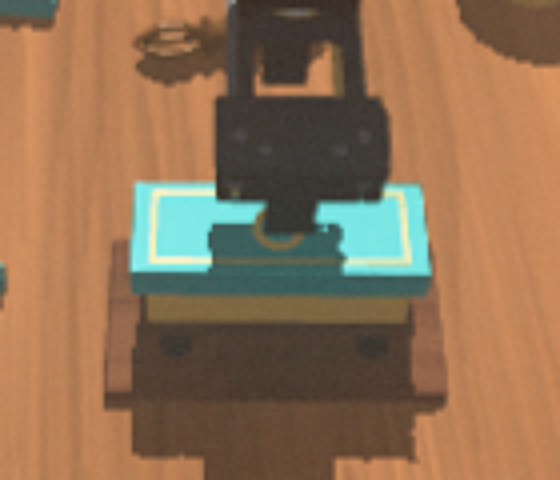

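The lid lies loosely and level over the tin, spanning columns 233–308, and is let go. Now I'll close the fingers and move over the +x end.

Emit:
step_arm:
  moves:
    - {"tx": 15, "ty": 0, "tz": 0, "roll": 0}
    - {"tx": 35, "ty": 0, "tz": 10, "roll": 0}
    - {"tx": 50, "ty": 0, "tz": 20, "roll": 0}
    - {"tx": 57, "ty": 0, "tz": 35, "roll": 0}
    - {"tx": 58, "ty": 0, "tz": 45, "roll": 0}
    - {"tx": 58, "ty": 0, "tz": 45, "roll": 0}
    - {"tx": 58, "ty": 0, "tz": 45, "roll": 0}
    - {"tx": 58, "ty": 0, "tz": 45, "roll": 0}
    - {"tx": 58, "ty": 0, "tz": 45, "roll": 0}
    - {"tx": 58, "ty": 0, "tz": 45, "roll": 0}
    - {"tx": 58, "ty": 0, "tz": 45, "roll": 0}
    - {"tx": 58, "ty": 0, "tz": 45, "roll": 0}
  grip: 0

```text
t: 14.43
eef_pos: [622.2, -207.4, 83.8]
tcp_rot: [3.141, -0.001, -0.092]
ft_force: [-0.2, -0.0, 0.5]
opening: 0.106
grip_force: 0.0
```

Emit:
step_arm:
  moves:
    - {"tx": 0, "ty": 0, "tz": 4, "roll": 0}
    - {"tx": 0, "ty": 0, "tz": 8, "roll": 0}
    - {"tx": 0, "ty": 0, "tz": 12, "roll": 0}
    - {"tx": 0, "ty": 0, "tz": 15, "roll": 0}
    - {"tx": 0, "ty": 0, "tz": 15, "roll": 0}
    - {"tx": 0, "ty": 0, "tz": 15, "roll": 0}

```text
t: 14.93
eef_pos: [622.0, -207.2, 67.9]
tcp_rot: [-3.141, 0.001, -0.092]
ft_force: [-0.1, -0.0, -0.0]
opening: 0.007
grip_force: 0.0
```

Emit:
step_arm:
  moves:
    - {"tx": 0, "ty": 0, "tz": 2, "roll": 0}
    - {"tx": 0, "ty": 0, "tz": 4, "roll": 0}
    - {"tx": 0, "ty": 0, "tz": 6, "roll": 0}
    - {"tx": 0, "ty": 0, "tz": 6, "roll": 0}

```text
t: 15.27
eef_pos: [622.5, -207.4, 62.4]
tcp_rot: [3.141, -0.001, -0.092]
ft_force: [0.6, -0.2, 4.3]
opening: 0.003
grip_force: 2.3
```

Emit:
step_arm:
  moves:
    - {"tx": 0, "ty": 0, "tz": 1.5, "roll": 0}
    - {"tx": 0, "ty": 0, "tz": 3, "roll": 0}
    - {"tx": 0, "ty": 0, "tz": 4, "roll": 0}
    - {"tx": 0, "ty": 0, "tz": 4, "roll": 0}

```text
t: 15.6
eef_pos: [623.0, -207.6, 59.0]
tcp_rot: [3.141, -0.002, -0.092]
ft_force: [2.2, -0.0, 7.8]
opening: 0.004
grip_force: 3.8
```

Emit:
step_arm:
  moves:
    - {"tx": 0, "ty": 0, "tz": 1.5, "roll": 0}
    - {"tx": 0, "ty": 0, "tz": 3, "roll": 0}
    - {"tx": 0, "ty": 0, "tz": 3, "roll": 0}

```text
t: 15.85
eef_pos: [623.7, -207.8, 56.5]
tcp_rot: [3.14, -0.004, -0.092]
ft_force: [3.6, 0.5, 9.5]
opening: 0.003
grip_force: 4.8
```

Emit:
step_arm:
  moves:
    - {"tx": 0, "ty": 0, "tz": 1, "roll": 0}
    - {"tx": 0, "ty": 0, "tz": 2, "roll": 0}
    - {"tx": 0, "ty": 0, "tz": 2, "roll": 0}

```text
t: 16.1
eef_pos: [623.9, -207.8, 54.8]
tcp_rot: [3.14, -0.005, -0.092]
ft_force: [4.3, 0.7, 11.1]
opening: 0.008
grip_force: 5.4
```

Emit:
step_arm:
  moves:
    - {"tx": 0, "ty": 0, "tz": 1, "roll": 0}
    - {"tx": 0, "ty": 0, "tz": 2, "roll": 0}
    - {"tx": 0, "ty": 0, "tz": 2, "roll": 0}

```text
t: 16.35
eef_pos: [622.8, -207.5, 51.8]
tcp_rot: [3.141, -0.002, -0.092]
ft_force: [2.6, -1.2, 3.1]
opening: 0.006
grip_force: 2.1
```

Emit:
step_arm:
  moves:
    - {"tx": 0, "ty": 0, "tz": 1, "roll": 0}
    - {"tx": 0, "ty": 0, "tz": 2, "roll": 0}
    - {"tx": 0, "ty": 0, "tz": 2, "roll": 0}

```text
t: 16.6
eef_pos: [622.6, -207.5, 49.5]
tcp_rot: [3.141, -0.001, -0.092]
ft_force: [3.0, -0.1, 5.5]
opening: 0.004
grip_force: 3.2
```

Emit:
step_arm:
  moves:
    - {"tx": 0, "ty": 0, "tz": 1.5, "roll": 0}
    - {"tx": 0, "ty": 0, "tz": 3, "roll": 0}
    - {"tx": 0, "ty": 0, "tz": 4, "roll": 0}
    - {"tx": 0, "ty": 0, "tz": 4, "roll": 0}

```text
t: 16.93
eef_pos: [622.7, -207.6, 45.8]
tcp_rot: [3.141, -0.002, -0.092]
ft_force: [2.1, 0.3, 9.9]
opening: 0.005
grip_force: 4.9
```

Emit:
step_arm:
  moves:
    - {"tx": 0, "ty": 0, "tz": 1, "roll": 0}
    - {"tx": 0, "ty": 0, "tz": 2, "roll": 0}
    - {"tx": 0, "ty": 0, "tz": 3, "roll": 0}
    - {"tx": 0, "ty": 0, "tz": 3, "roll": 0}

```text
t: 17.27
eef_pos: [622.8, -207.6, 43.2]
tcp_rot: [3.141, -0.002, -0.092]
ft_force: [0.6, 0.4, 12.0]
opening: 0.003
grip_force: 6.2
```

The +x end snapped: the force fell from 11 to 3 N, and the height now fits home plus the tilt. Next is the other end.

Emit:
step_arm:
  moves:
    - {"tx": 0, "ty": 0, "tz": -10, "roll": 0}
    - {"tx": 0, "ty": 0, "tz": -25, "roll": 0}
    - {"tx": 0, "ty": 0, "tz": -45, "roll": 0}
    - {"tx": -25, "ty": 0, "tz": -50, "roll": 0}
    - {"tx": -55, "ty": 0, "tz": -50, "roll": 0}
    - {"tx": -85, "ty": 0, "tz": -50, "roll": 0}
    - {"tx": -108, "ty": 0, "tz": -45, "roll": 0}
    - {"tx": -115, "ty": 0, "tz": -40, "roll": 0}
    - {"tx": -115, "ty": 0, "tz": -35, "roll": 0}
    - {"tx": -115, "ty": 0, "tz": -32, "roll": 0}
    - {"tx": -115, "ty": 0, "tz": -32, "roll": 0}

```text
t: 18.18
eef_pos: [508.4, -196.8, 73.3]
tcp_rot: [-3.141, 0.001, -0.092]
ft_force: [-0.1, 1.2, -1.5]
opening: 0.004
grip_force: 0.0
```

```bash
python3 - <<'E'
from h import *
from cell import env
c=np.array([564.2,-201.7]);a=np.array([np.cos(.091),-np.sin(.091)])
goal(*(c-58*a),64,-.091); print(env.state()["ft_force"])
E
```

```text
at [ 508.4 -196.8   73.3] yaw -0.0921 shift [-2.  -0.2  9.3] roll -0.0011
[-0.09257904  1.23353835 -1.45960654]
```

Emit:
step_arm:
  moves:
    - {"tx": -1.5, "ty": 0, "tz": 4, "roll": 0}
    - {"tx": -1.5, "ty": 0, "tz": 8, "roll": 0}
    - {"tx": -1.5, "ty": 0, "tz": 10, "roll": 0}
    - {"tx": -1.5, "ty": 0, "tz": 12, "roll": 0}
    - {"tx": -1.5, "ty": 0, "tz": 12, "roll": 0}

```text
t: 18.6
eef_pos: [506.4, -196.6, 62.1]
tcp_rot: [3.141, -0.0, -0.092]
ft_force: [0.6, 0.0, 4.7]
opening: 0.005
grip_force: 2.1
```

Emit:
step_arm:
  moves:
    - {"tx": 0, "ty": 0, "tz": 1.5, "roll": 0}
    - {"tx": 0, "ty": 0, "tz": 3, "roll": 0}
    - {"tx": 0, "ty": 0, "tz": 4, "roll": 0}
    - {"tx": 0, "ty": 0, "tz": 4, "roll": 0}

```text
t: 18.93
eef_pos: [506.4, -196.6, 58.6]
tcp_rot: [3.141, -0.001, -0.092]
ft_force: [-0.9, 1.9, 7.3]
opening: 0.001
grip_force: 3.7
```

Emit:
step_arm:
  moves:
    - {"tx": 0, "ty": 0, "tz": 1, "roll": 0}
    - {"tx": 0, "ty": 0, "tz": 2, "roll": 0}
    - {"tx": 0, "ty": 0, "tz": 2, "roll": 0}

```text
t: 19.18
eef_pos: [506.4, -196.7, 56.9]
tcp_rot: [3.141, -0.001, -0.092]
ft_force: [-1.3, 0.8, 8.6]
opening: 0.003
grip_force: 4.5
```

Emit:
step_arm:
  moves:
    - {"tx": 0, "ty": 0, "tz": 1, "roll": 0}
    - {"tx": 0, "ty": 0, "tz": 2, "roll": 0}
    - {"tx": 0, "ty": 0, "tz": 2, "roll": 0}

```text
t: 19.43
eef_pos: [506.4, -196.7, 55.0]
tcp_rot: [3.141, -0.001, -0.092]
ft_force: [-1.5, 1.2, 11.1]
opening: 0.005
grip_force: 5.4
```

Emit:
step_arm:
  moves:
    - {"tx": 0, "ty": 0, "tz": 1, "roll": 0}
    - {"tx": 0, "ty": 0, "tz": 2, "roll": 0}
    - {"tx": 0, "ty": 0, "tz": 2, "roll": 0}

```text
t: 19.68
eef_pos: [506.4, -196.7, 53.1]
tcp_rot: [3.141, -0.001, -0.092]
ft_force: [-2.8, 1.6, 13.7]
opening: 0.004
grip_force: 6.3
```

Emit:
step_arm:
  moves:
    - {"tx": 0, "ty": 0, "tz": 1, "roll": 0}
    - {"tx": 0, "ty": 0, "tz": 2, "roll": 0}
    - {"tx": 0, "ty": 0, "tz": 2, "roll": 0}

```text
t: 19.93
eef_pos: [505.6, -196.5, 50.8]
tcp_rot: [3.141, 0.001, -0.092]
ft_force: [-1.1, 0.7, 0.8]
opening: 0.006
grip_force: 0.5
```

The -x end snapped too. I'll press gently to seat it, then recheck the +x end.

Emit:
step_arm:
  moves:
    - {"tx": 0, "ty": 0, "tz": 1.5, "roll": 0}
    - {"tx": 0, "ty": 0, "tz": 3, "roll": 0}
    - {"tx": 0, "ty": 0, "tz": 4.5, "roll": 0}
    - {"tx": 0, "ty": 0, "tz": 6, "roll": 0}
    - {"tx": 0, "ty": 0, "tz": 6, "roll": 0}

```text
t: 20.35
eef_pos: [506.0, -196.6, 44.6]
tcp_rot: [3.141, 0.0, -0.092]
ft_force: [-2.7, -0.1, 9.9]
opening: 0.007
grip_force: 4.7
```

Emit:
step_arm:
  moves:
    - {"tx": 0, "ty": 0, "tz": -8, "roll": 0}
    - {"tx": 0, "ty": 0, "tz": -20, "roll": 0}
    - {"tx": 25, "ty": 0, "tz": -25, "roll": 0}
    - {"tx": 55, "ty": 0, "tz": -25, "roll": 0}
    - {"tx": 85, "ty": 0, "tz": -25, "roll": 0}
    - {"tx": 108, "ty": 0, "tz": -20, "roll": 0}
    - {"tx": 116, "ty": 0, "tz": -14, "roll": 0}
    - {"tx": 116, "ty": 0, "tz": -8, "roll": 0}
    - {"tx": 116, "ty": 0, "tz": -4, "roll": 0}
    - {"tx": 116, "ty": 0, "tz": 0, "roll": 0}
    - {"tx": 116, "ty": 0, "tz": 2, "roll": 0}
    - {"tx": 116, "ty": 0, "tz": 2, "roll": 0}

```text
t: 21.35
eef_pos: [621.4, -207.1, 43.2]
tcp_rot: [3.142, -0.002, -0.093]
ft_force: [4.2, 2.6, 10.6]
opening: 0.003
grip_force: 5.4
```

Emit:
step_arm:
  moves:
    - {"tx": 0, "ty": 0, "tz": -10, "roll": 0}
    - {"tx": 0, "ty": 0, "tz": -30, "roll": 0}
    - {"tx": 0, "ty": 0, "tz": -60, "roll": 0}
    - {"tx": 0, "ty": -20, "tz": -100, "roll": 0}
    - {"tx": 0, "ty": -60, "tz": -140, "roll": 0}
    - {"tx": 0, "ty": -100, "tz": -160, "roll": 0}
    - {"tx": 0, "ty": -140, "tz": -170, "roll": 0}
    - {"tx": 0, "ty": -180, "tz": -170, "roll": 0}
    - {"tx": 0, "ty": -220, "tz": -170, "roll": 0}
    - {"tx": 0, "ty": -250, "tz": -170, "roll": 0}
    - {"tx": 0, "ty": -250, "tz": -170, "roll": 0}
    - {"tx": 0, "ty": -250, "tz": -170, "roll": 0}

```text
t: 22.35
eef_pos: [643.2, 43.7, 212.3]
tcp_rot: [3.141, 0.001, -0.089]
ft_force: [-0.2, 0.1, 0.1]
opening: 0.007
grip_force: 0.0
```

```bash
python3 - <<'E'
from h import *
from cell import optics,env
print(env.state()["eef_pos"],env.state()["ft_force"])
for n in("side","top"):
    d=optics.read_camera(n)
    for v in(150,180): print(n,[r for r in rect(d,mask(d,(80,90,v),(100,255,255)),87,100) if abs(r[0][1]+202)<25 and abs(r[0][0]-564)<60])
    if n=="side":
        # inlay corner pixels: solve end heights with known xy of the lid corners (63.1,18.3 from centre)
        c=np.array([564.2,-201.7]);a=np.array([np.cos(.091),-np.sin(.091)]);b=np.array([a[1],-a[0]])
        for z in(84,87,91,100): print(z,proj(d,[[*(c+s*63.1*a+t*18.3*b),z] for s in(-1,1) for t in(-1,1)]).round(1).tolist())
        m=mask(d,(80,90,150),(100,255,255))
        for c in cv2.findContours(m,cv2.RETR_CCOMP,cv2.CHAIN_APPROX_NONE)[0]:
            if cv2.contourArea(c)>300 and 220<c[:,0,0].mean()<310 and c[:,0,1].mean()>220: print(cv2.contourArea(c),cv2.boxPoints(cv2.minAreaRect(c)).round(1).tolist(),cv2.approxPolyDP(c,3,True)[:,0].tolist())
E
```

```text
[643.24471874  43.6695333  212.26986696] [-0.22180955  0.0865672   0.13217828]
side []
side []
84 [[240.0, 248.0], [239.5, 262.7], [298.0, 248.3], [299.4, 263.0]]
87 [[240.0, 247.2], [239.4, 261.9], [298.1, 247.5], [299.5, 262.2]]
91 [[239.9, 246.2], [239.4, 260.9], [298.3, 246.5], [299.7, 261.2]]
100 [[239.8, 243.8], [239.3, 258.6], [298.7, 244.1], [300.1, 258.9]]
top []
top []
```

```bash
python3 - <<'E'
from h import *
from cell import optics,env
for n in("side","top"):
    d=optics.read_camera(n)
    for v in(40,75,100): print(n,v,rect(d,mask(d,(75,70,v),(105,255,255)),87,60))
E
```

```text
side 40 [([342.8, -205.1, 115.6, 33.8, -17.9], (136, 253, 57, 24)), ([343.8, -210.7, 143.5, 57.8, -17.8], (129, 249, 72, 37)), ([563.2, -202.3, 126.7, 34.8, -4.9], (239, 248, 61, 15)), ([563.0, -209.1, 152.5, 63.8, -4.9], (233, 245, 74, 27)), ([382.1, 19.8, 142.3, 52.8, -11.7], (158, 176, 58, 20))]
side 75 [([342.8, -205.1, 115.6, 33.8, -17.9], (136, 253, 57, 24)), ([343.8, -210.7, 143.5, 57.8, -17.8], (129, 249, 72, 37)), ([563.2, -202.3, 126.7, 34.8, -4.9], (239, 248, 61, 15)), ([563.0, -209.1, 152.5, 63.8, -4.9], (233, 245, 74, 27)), ([382.1, 19.8, 142.3, 52.8, -11.7], (158, 176, 58, 20))]
side 100 [([355.2, -209.1, 89.6, 33.8, -17.9], (152, 255, 41, 22)), ([556.9, -201.8, 34.8, 29.6, 85.1], (259, 248, 15, 15)), ([382.1, 19.8, 142.3, 52.8, -11.7], (158, 176, 58, 20))]
top 40 [([341.0, -155.6, 144.3, 55.2, -17.8], (296, 249, 36, 60)), ([564.2, -201.7, 154.2, 60.0, -5.2], (318, 162, 28, 60)), ([921.5, 85.5, 66.6, 62.5, 49.6], (213, 44, 24, 29))]
top 75 [([341.0, -155.6, 144.3, 55.2, -17.8], (296, 249, 36, 60)), ([564.2, -202.0, 154.3, 59.4, -5.3], (318, 162, 28, 60)), ([921.5, 85.5, 66.6, 62.5, 49.6], (213, 44, 24, 29))]
top 100 [([341.8, -155.9, 142.8, 55.2, -17.8], (297, 249, 34, 59)), ([564.2, -202.3, 150.5, 53.7, -5.2], (319, 163, 26, 59)), ([923.9, 88.5, 70.7, 51.9, -18.0], (213, 44, 22, 27))]
```

The lid's inlay at z = 87 measures 126.7 mm long, centred and level to within about 1 mm of the tin in both views. Handing in.

```bash
python3 -c "
from cell import env
print(env.job_done())"
```

```text
the job is handed in; nothing more can be done
None
```

The lid was set loosely on the tin, let go, and pressed at each end until both snapped; it measured level and centred to about 1 mm before I handed the job in at about 22.5 s, and no verdict was returned.

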